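Pack the service crate and post its ready tag

ROBOT

A 6-joint arm with a two-finger parallel gripper is mounted at the origin on a cart in front of the work surface, level with it; the furniture and walls round the work are solid. World frame = base frame: x ahead of the robot, y to its left, z up, the work surface at z = 0. Lengths are in m, angles in degrees, forces in N, time in s.
With the tool pointing down it reaches from about 0.25 to 0.725 m from the base axis. Payload 9.7 kg.
Tool frame: the origin (TCP) lies midway between the tips of the shut fingers; the grasp point (between the pads) lies bot.hold_point_z behind it (bot.hold_point_z is the distance from the TCP to the grasp point, in m); z points along the fingers, y is the line along which they close (so a half turn about z gives the same grasp; the last joint's range is limited). The gripper opens to 85 mm and grips with 20 to 120 N. Pads are 22 mm wide; open, the fingers measure 114 mm over their backs; the gripper's body (76 mm by 85 mm) begins 54 mm behind the grasp point. The pads swing forward as they close: fully open they stand 13 mm farther back than shut.
Start: joints at [66.062, 4.979, 10.078, 95.1, 0, 90], TCP at [0.223, 0.503, 0.231] pointing down, gripper open.
Joint ranges: [-179.16, 179.16], [-48.56, 103.87], [-65.8, 70.77], [-126.05, 130.52], [-82.76, 87.17], [-180, 180]. Speed limits (degrees/s): [127.2, 127.2, 147.25, 180, 180, 180].

INTERFACE

Orientations are given as [roll, pitch, yaw] about the fixed x, y, z axes, in that order (R = Rz(yaw) Ry(pitch) Rx(roll)).
In Python, from workcell import bot, camera, camera_model, ticket gives the robot as it stands.
- The arm moves only by the tool send_rows, never from a script. Its argument "targets" is text: rows parted by semicolons, each of 5 numbers parted by spaces: the shift along the tool's x, y, z in mm, then the turn about the tool's z in degrees, then the closure in counts, from 0 (fully open) to 255 (shut). A call has 1 to 20 rows; each row is the pose to reach, as a shift and turn from the pose commanded when the call began, along the tool's axes at that moment; what a row does not reach only later rows make up. A row lasts 1/8 s, in which the tool goes at most 62.5 mm and 10.7 degrees, less where a joint would pass 70% of its speed; a pose out of reach is approached as far as the arm can. A call with a gripper value outside its range is refused whole. The fingers move at their own pace and stop on an object; "newtons" is the grip in N (left out, the last holds). Time passes only in rows, so rows that repeat a pose let the fingers close. It gives the time, the measured TCP pose, the force, the opening and the grip force at its end, in the units of the state.
- bot.get_obs(): the state, without advancing time (a new reading comes with each control period).
- camera(name): name is "scene" or "top" or "wrist"; returns the picture (384x512x3 uint8, blue, green, red); there is no depth.
- camera_model(name): a dict with "K" (3x3 intrinsics, pixels), "dist_coeffs" ([k1, k2, p1, p2, k3] as OpenCV has them; the pictures are not rectified), "pose" (4x4, takes a point from camera to world coordinates); the wrist camera has in their place "T_tool_cam" (4x4, takes a point from camera to tool coordinates, whose origin is the TCP and whose axes are the flange's). Camera axes: x right, y down, z forward; pixel columns grow to the right and rows downward; lengths in m; the calibration is good to about 2 mm. A picture is of the moment at which its call begins: read the wrist's pose just before it. camera_model takes no time and is no camera call.
- ticket.job_done(): hands the job in; it is judged then, once.
The state is a dict: "time": time; "q": joint angles; "qd": joint speeds; "joint_efforts": joint torques, N m; "ee_pos": TCP position; "tcp_rot": TCP orientation; "wrist_force": force on the tool from outside, world axes, zero at the start; "torque": the same for the moment, N m; "opening": finger opening in m; "grasp_force": force on a finger pad.
Only numpy, scipy, OpenCV 4.12 (cv2) and the standard library are available. Lean on these libraries where they do the work, as an engineer would, in place of code of your own. Each camera call takes 0.05 s, during which the arm holds its last target. There are 200 camera calls.

TASK

Pack the service crate: stand every brown carton upright in the crate's far row and every blue bottle upright in its near row, one to a cell, resting on the crate's floor. When all are in, hook the green tag onto the rail at the blue band, slide it along the rail, without taking it off, to the middle of the red band, and leave it hanging there with the crate still packed. Do not disturb the hammer, feeler gauge, square tin or tape measure.

Things in the scene. Friction and masses are not known exactly. Their poses are not given: they have to be found in the camera images.
- carton_0: plain kraft-brown carton, 46 x 47 mm and 132 mm tall, standing upright, with an open flap 18 mm higher (to 150 mm) above the quarter at its +x +y corner; 0.09 kg; origin: centre of its underside, z up along it, x and y square to its sides. May be absent (None).
- carton_1: plain kraft-brown carton, 46 x 47 mm and 132 mm tall, standing upright, with an open flap 18 mm higher (to 150 mm) above the quarter at its +x +y corner; 0.09 kg; origin: centre of its underside, z up along it, x and y square to its sides. May be absent (None).
- carton_2: plain kraft-brown carton, 46 x 47 mm and 132 mm tall, standing upright, with an open flap 18 mm higher (to 150 mm) above the quarter at its +x +y corner; 0.09 kg; origin: centre of its underside, z up along it, x and y square to its sides. May be absent (None).
- bottle_0: blue round bottle with a white label band and a long black cap, standing upright: body 54 mm in diameter up to 70 mm, straight cap 34 mm in diameter from 78 to 122 mm (grip it there); heavy base, about 0.25 kg; origin: centre of its underside, z up along it. May be absent (None).
- bottle_1: blue round bottle with a white label band and a long black cap, standing upright: body 54 mm in diameter up to 70 mm, straight cap 34 mm in diameter from 78 to 122 mm (grip it there); heavy base, about 0.25 kg; origin: centre of its underside, z up along it. May be absent (None).
- bottle_2: blue round bottle with a white label band and a long black cap, standing upright: body 54 mm in diameter up to 70 mm, straight cap 34 mm in diameter from 78 to 122 mm (grip it there); heavy base, about 0.25 kg; origin: centre of its underside, z up along it. May be absent (None).
- crate: grey open divided crate, fixed, 138 (x) x 228 (y) x 70 mm; inner floor 7 mm above the bench. Two rows of three cells, each 58 (x) x 60 (y) mm inside (dividers 8 mm between the rows, 17 mm between columns): centres at x = +0.033 m (far row) and -0.033 m (near row), y = -0.077, 0, +0.077 m. Origin: centre of its underside; +x points away from the robot. Wire handles at both ends.
- rail: fixed steel rail, round bar 12 mm in diameter and 270 mm long, horizontal along its own y, axis 0.154 m above the bench, on an upright 12 mm square post at each end (posts 162 mm high, at y = +-0.131). Origin: on the bench under the middle of the bar. -y is the end near the robot, with the blue band; +y the far end.
- blue_band (a point): point on the rail's axis at y = -0.085 of the rail; the blue painted band, 14 mm wide, is centred there. Axes as the rail's.
- red_band: red painted band, 14 mm wide, round the rail: the mark. Origin: on the rail's axis in the middle of the band; its place along the rail varies from start to start (y = +0.04 to +0.095 of the rail). Not solid.
- tag: rigid hook-on tag, 0.15 kg, 150 mm tall, standing on its foot (52 x 60 mm in x, y; 4 mm thick). Origin: centre of the foot's underside, z up. Green plate in the plane x = 0, 56 mm wide, up to z = 56 mm; above it a steel hook and a green grip tab. The rail runs along the tag's y when hung; the foot then hangs 52 mm above the bench.
- tag_grip (a point): point on the tag's axis (x = y = 0) at z = 138 mm, in the grip tab: a block 12 (x) x 26 (y) mm from z = 113 to 150 mm of the tag. Pinch it across the tag's x, from above. Axes as the tag's.
- tag_mouth (a point): point at x = -15 mm, z = 74 mm of the tag: middle of the hook's mouth, which looks to the tag's -x and is 28 mm high, between the lip's lower end (z = 88 mm) above and the crank (z = 60 mm) below. To hook on, move the tag towards its -x with the bar's axis at this height until the bar is inside, then lower it 28 mm. Axes as the tag's.
- tag_seat (a point): point at x = 0, z = 102 mm of the tag: where the bar's axis lies when the tag hangs. Room in the hook: 26 mm between the lip (x = -18 to -13 mm, z = 88 to 113 mm) and the riser (x = 13 to 18 mm, z = 55 to 113 mm); the top bar's underside is at z = 108 mm. Hook parts are 26 mm wide along y. Axes as the tag's.
- ball_hammer: ball-pein hammer with a wooden handle, 66 x 254 x 27 mm, a bystander lying on the bench, not needed; origin: centre of its underside.
- feeler_gauge: fanned feeler gauge, 94 x 68 x 10 mm, a bystander lying on the bench, not needed; origin: centre of its underside.
- gasket_tin: dark square tin, 81 x 74 x 79 mm, a bystander lying on the bench, not needed; origin: centre of its underside.
- tape: yellow tape measure, 57 x 70 x 58 mm, a bystander lying on the bench, not needed; origin: centre of its underside.
Not all that is in view belongs to the job. What is shaped like the tag but yellow is not meant.

How it is judged (in metres and radians):
On the way, in this order (a step that is already met when the one before it is completed fails the run):
1. all cartons and bottles present stand released in their rows of the crate (x of carton_0 in the frame of crate between 0.012 and 0.066 m and y of carton_0 in the frame of crate between -0.116 and 0.116 m and z of each of carton_0, carton_1, carton_2, bottle_0, bottle_1, bottle_2 in the frame of crate below 0.018 m and angle between each of carton_0, carton_1, carton_2, bottle_0, bottle_1, bottle_2's own z axis and vertical below 0.25 rad and linear speed of each of carton_0, carton_1, carton_2, bottle_0, bottle_1, bottle_2 below 0.03 m/s and contact force between the fingers and carton_0 below 0.05 N and x of carton_1 in the frame of crate between 0.012 and 0.066 m and y of carton_1 in the frame of crate between -0.116 and 0.116 m and contact force between the fingers and carton_1 below 0.05 N and x of carton_2 in the frame of crate between 0.012 and 0.066 m and y of carton_2 in the frame of crate between -0.116 and 0.116 m and contact force between the fingers and carton_2 below 0.05 N and x of bottle_0 in the frame of crate between -0.066 and -0.012 m and y of bottle_0 in the frame of crate between -0.116 and 0.116 m and contact force between the fingers and bottle_0 below 0.05 N and x of bottle_1 in the frame of crate between -0.066 and -0.012 m and y of bottle_1 in the frame of crate between -0.116 and 0.116 m and contact force between the fingers and bottle_1 below 0.05 N and x of bottle_2 in the frame of crate between -0.066 and -0.012 m and y of bottle_2 in the frame of crate between -0.116 and 0.116 m and contact force between the fingers and bottle_2 below 0.05 N), for 0.2 s.
2. the tag is hooked on the rail at the blue band (within 20 mm of it along the rail) (x of tag in the frame of rail between -0.014 and 0.014 m and z of tag in the frame of rail between 0.044 and 0.063 m and y of tag in the frame of rail between -0.105 and -0.065 m and angle between tag's own z axis and vertical below 0.3 rad), for 0.1 s.
3. the tag, still hooked on the rail, is slid past the middle of the rail (x of tag in the frame of rail between -0.014 and 0.014 m and z of tag in the frame of rail between 0.044 and 0.063 m and y of tag in the frame of rail between -0.035 and 0.015 m and angle between tag's own z axis and vertical below 0.3 rad), for 0.04 s.
At the end, for the whole second after the job is handed in: Each carton stands in the crate's far row and each bottle in its near row, on the floor (base under 18 mm above the bench), tilted under 0.25 rad, at rest, released; the tag hangs on the rail at rest and released, centred within 10 mm of the red band's middle (all of step 1 and y of tag in the frame of red_band between -0.01 and 0.01 m and x of tag in the frame of rail between -0.014 and 0.014 m and z of tag in the frame of rail between 0.044 and 0.063 m and y of tag in the frame of rail between 0 and 0.125 m and angle between tag's own z axis and vertical below 0.3 rad and linear speed of tag below 0.03 m/s and contact force between the fingers and tag below 0.05 N); the robot touches nothing.
It fails at once if a bystander is disturbed (moved more than 30 mm): ball_hammer (distance of ball_hammer from where it was at the start of the episode above 0.03 m).
It fails at once if a bystander is disturbed (moved more than 30 mm): feeler_gauge (distance of feeler_gauge from where it was at the start of the episode above 0.03 m).
It fails at once if a bystander is disturbed (moved more than 30 mm): gasket_tin (distance of gasket_tin from where it was at the start of the episode above 0.03 m).
It fails at once if a bystander is disturbed (moved more than 30 mm): tape (distance of tape from where it was at the start of the episode above 0.03 m).
Of carton_0, carton_1, carton_2, bottle_0, bottle_1, bottle_2 only 4 to 6 are there at a start; the rules pass over those that are not, and their reading is None.
At some moment in a run one of bottle_0, bottle_1, bottle_2 may be knocked a few centimetres aside while the robot is not near it.
It also fails if it takes over 210 s, if anything falls off the work surface, if the arm or the gripper's body presses on something with over 40 N, if the wrist force passes 120 N, or if a joint passes its speed limit or range.

## Working session

There is one attempt and no reset: what is moved stays moved. The work goes in short steps, Python scripts to look and compute and a tool call to move; the robot and the scene stay as the last step left them, time stands still between calls to the robot, and variables do not carry over. Pictures are saved under pics/ and viewed, at most 14 in all, crops included, and the job is handed in when it is done.

Besides the shell and the picture viewer there is one more tool, called after "Call:" as name(argument=value, ...) on one line, values as JSON. send_rows: Moves the arm, as the interface text tells. Its arguments: {"type":"object","properties":{"targets":{"type":"string"},"newtons":{"type":"number"}},"required":["targets"]}

```bash
mkdir -p pics; ls; python3 - <<'E'
from workcell import bot,camera,camera_model
import cv2,numpy as np
o=bot.get_obs();print(o['time'],o['ee_pos'],o['tcp_rot'],o['opening'],bot.hold_point_z)
for n in['scene','top','wrist']:
    im=camera(n);cv2.imwrite(f'pics/{n}0.png',im)
    m=camera_model(n);print(n,{k:np.round(v,4).tolist() for k,v in m.items()})
    if n!='wrist':cv2.imwrite(f'pics/{n}0b.png',cv2.resize(im,(800,600),interpolation=cv2.INTER_CUBIC))
E
```

```text
pics
0.0 [0.22306912 0.50249965 0.23056966] [-1.79924973e+02 -4.99270288e-04  1.56060282e+02] 0.08557616141711738 0.0187
scene {'K': [[359.8608, 0.0, 252.097], [0.0, 359.8608, 191.7711], [0.0, 0.0, 1.0]], 'dist_coeffs': [-0.1074, 0.0, 0.0, 0.0, 0.0], 'pose': [[0.8567, -0.3378, 0.3897, 0.1834], [-0.5155, -0.5852, 0.6259, -0.5302], [0.0166, -0.7372, -0.6755, 0.7637], [0.0, 0.0, 0.0, 1.0]]}
top {'K': [[426.1925, 0.0, 262.4876], [0.0, 426.1925, 188.1765], [0.0, 0.0, 1.0]], 'dist_coeffs': [-0.1221, 0.0, 0.0, 0.0, 0.0], 'pose': [[0.0091, -0.9973, 0.0733, 0.4722], [-0.9999, -0.0081, 0.0136, 0.0219], [-0.013, -0.0734, -0.9972, 1.3741], [0.0, 0.0, 0.0, 1.0]]}
wrist {'K': [[336.076, 0.0, 252.7165], [0.0, 336.076, 193.5911], [0.0, 0.0, 1.0]], 'dist_coeffs': [-0.0168, 0.0, 0.0, 0.0, 0.0], 'T_tool_cam': [[-0.0006, -0.954, -0.2998, 0.0763], [1.0, -0.0005, -0.0005, -0.0006], [0.0003, -0.2998, 0.954, -0.1425], [0.0, 0.0, 0.0, 1.0]]}
```

View pics/top0b.png

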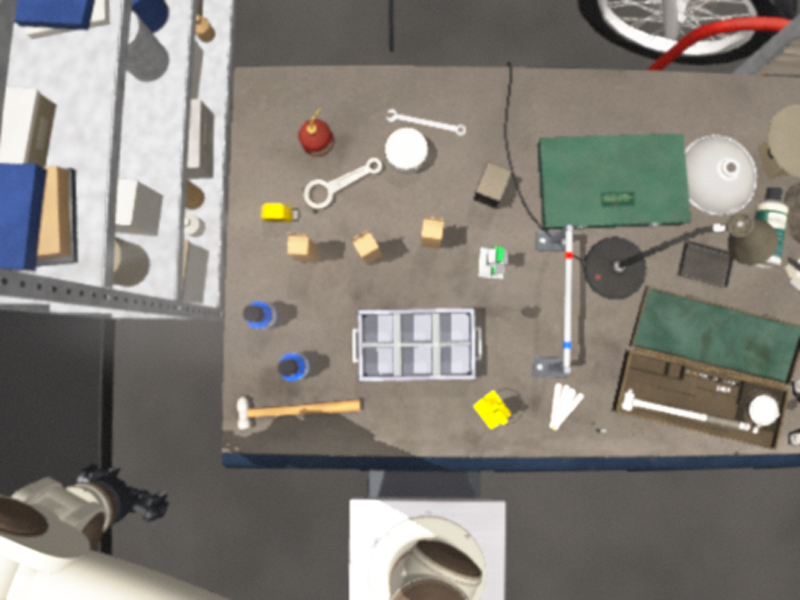

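View pics/scene0b.png

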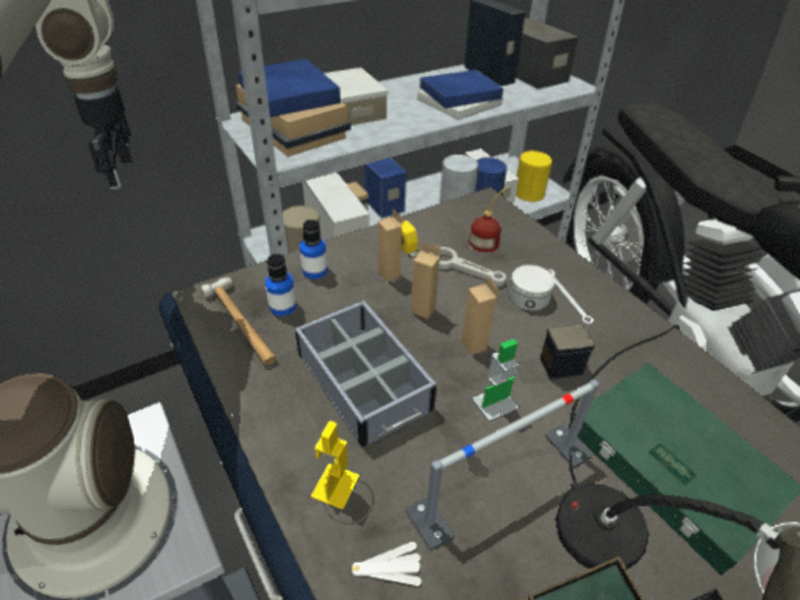

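Top view (800x600): cartons at (299,246), (367,246) and (432,231); bottles at (260,316) and (292,368); crate centred at (417,345). The rail is at x≈568 with red at (569,255) and blue at (568,345), and the green tag is at (493,262).
Possible mix-ups: the yellow tag at (491,410) against the green one at (493,262), shelf boxes at (55,215) against the cartons, and a blue shelf can at (150,12) against the bottles. I choose the green tag and the cartons and bottles on the bench, and will check them in a crop.

```bash
python3 - <<'E'
import cv2
im=cv2.imread('pics/top0.png')
c=im[100:280,140:380]
cv2.imwrite('pics/c1.png',cv2.resize(c,(800,600),interpolation=cv2.INTER_CUBIC))
im=cv2.imread('pics/scene0.png')
c=im[130:340,150:430]
cv2.imwrite('pics/c2.png',cv2.resize(c,(800,600),interpolation=cv2.INTER_CUBIC))
E
```

```text
(no output)
```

View pics/c1.png

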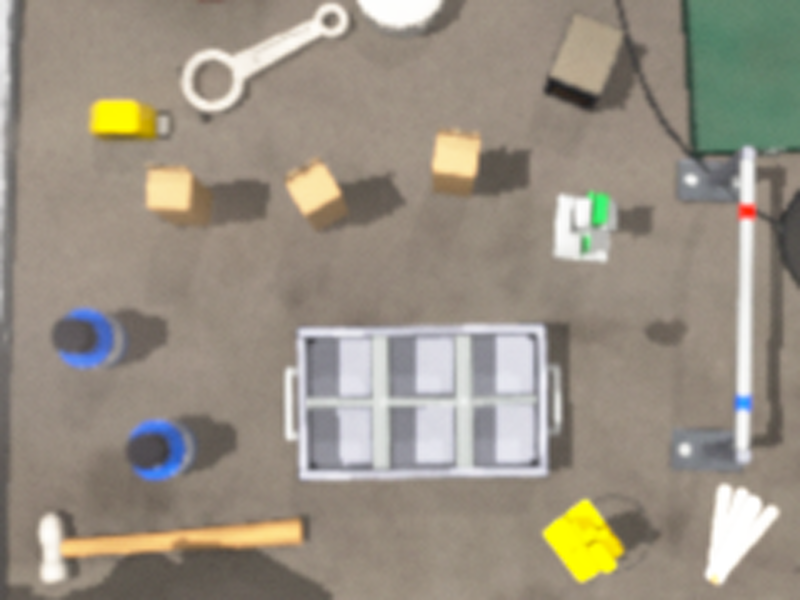

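View pics/c2.png

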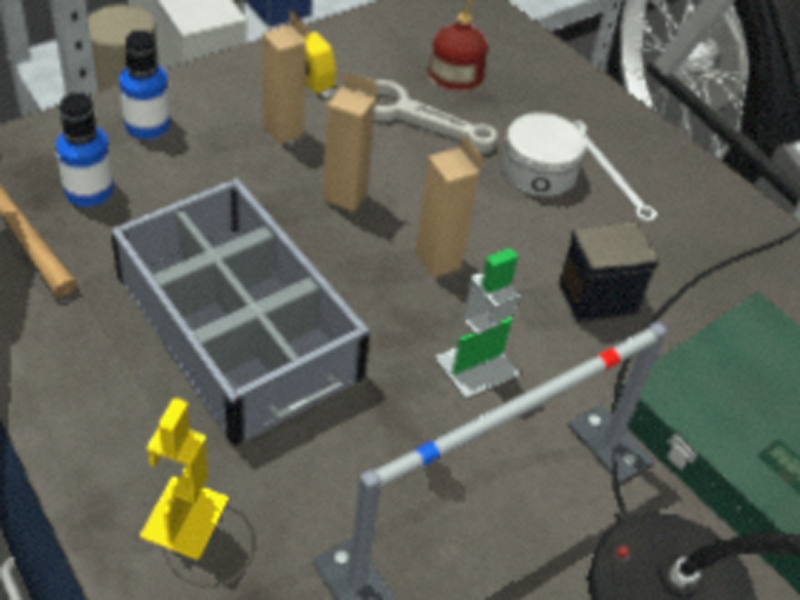

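c1 confirms three kraft cartons with flaps, at (171,190), (316,192) and (456,160). It also shows two blue bottles with caps at (75,336) and (150,449), the crate at (300..548, 326..478), and the red and blue bands at (747,212) and (743,403). The green tag has its tab at (600,208); the yellow one at (585,540) is the decoy.

```bash
cat > h.py <<'E'
from workcell import bot,camera,camera_model
import cv2,numpy as np
from scipy.spatial.transform import Rotation as Ro
def obs():
    o=bot.get_obs();return o
def tool_T(o):
    T=np.eye(4);T[:3,:3]=Ro.from_euler('xyz',o['tcp_rot'],degrees=True).as_matrix();T[:3,3]=o['ee_pos'];return T
def pose(n,o=None):
    m=camera_model(n)
    return m['K'],m['dist_coeffs'],(np.array(m['pose']) if n!='wrist' else tool_T(o)@np.array(m['T_tool_cam']))
def pix(p,z,n,o=None):
    "pixels -> world on plane z"
    K,d,P=pose(n,o);p=np.array(p,float).reshape(-1,1,2)
    r=cv2.undistortPoints(p,np.array(K),np.array(d)).reshape(-1,2)
    r=np.c_[r,np.ones(len(r))]@P[:3,:3].T
    z=np.broadcast_to(z,len(r))
    return P[:3,3]+r*((z-P[2,3])/r[:,2])[:,None]
def proj(X,n,o=None):
    K,d,P=pose(n,o);W=np.linalg.inv(P)
    return cv2.projectPoints(np.array(X,float).reshape(-1,3),cv2.Rodrigues(W[:3,:3])[0],W[:3,3],np.array(K),np.array(d))[0].reshape(-1,2)
def delta(x,y,z,yaw,o):
    "shift in tool axes (mm) and turn (deg) to reach TCP x,y,z with yaw, tool down"
    T=tool_T(o);s=T[:3,:3].T@(np.array([x,y,z])-T[:3,3])*1000
    t=-((yaw-o['tcp_rot'][2]+180)%360-180)
    return np.round(s,1),round(t,1)
def look(name,n='wrist',box=None,scale=1.5625):
    o=obs();im=camera(n)
    if box: im=im[box[1]:box[3],box[0]:box[2]]
    cv2.imwrite(f'pics/{name}.png',cv2.resize(im,None,fx=scale,fy=scale,interpolation=cv2.INTER_CUBIC));np.save(f'pics/{name}.npy',np.r_[o['ee_pos'],o['tcp_rot']])
    return o
E
python3 - <<'E'
from h import *
a=lambda L:[(140+(x+.5)/3.3333-.5,100+(y+.5)/3.3333-.5) for x,y in L]
b=lambda L:[(150+(x+.5)/2.857-.5,130+(y+.5)/2.857-.5) for x,y in L]
np.set_printoptions(precision=4,suppress=True)
names=['cA','cB','cC','bL','bR','tab','red','blue','post+','post-']
z=[.132,.132,.132,.122,.122,.15,.157,.157,.162,.162]
t=pix(a([(171,190),(316,192),(456,160),(75,336),(150,449),(601,207),(747,212),(743,403),(748,151),(743,457)]),z,'top')
s=pix(b([(284,42),(352,103),(452,166),(139,42),(76,106),(501,263),(609,356),(429,452),(656,331),(371,480)]),z,'scene')
for n,p,q in zip(names,t,s):print(n,p,q)
print('crate',pix(a([(301,328),(545,326),(548,477),(302,477)]),.07,'top'))
print('crate s',pix(b([(238,183),(365,330),(233,403),(117,232)]),.07,'scene'))
print('foot',pix(a([(557,194),(612,200),(606,261),(553,257)]),.004,'top'))
E
```

```text
cA [0.6552 0.2513 0.132 ] [0.6499 0.2425 0.132 ]
cB [0.6541 0.1223 0.132 ] [0.655  0.1192 0.132 ]
cC [ 0.6835 -0.0012  0.132 ] [ 0.6839 -0.0053  0.132 ]
bL [0.5252 0.3367 0.122 ] [0.5215 0.3328 0.122 ]
bR [0.426  0.2671 0.122 ] [0.4205 0.2633 0.122 ]
tab [ 0.6402 -0.1271  0.15  ] [ 0.6317 -0.1355  0.15  ]
red [ 0.6362 -0.2533  0.157 ] [ 0.6365 -0.2557  0.157 ]
blue [ 0.4711 -0.2486  0.157 ] [ 0.471  -0.2526  0.157 ]
post+ [ 0.6889 -0.2538  0.162 ] [ 0.681  -0.2593  0.162 ]
post- [ 0.4251 -0.2473  0.162 ] [ 0.4227 -0.2525  0.162 ]
crate [[ 0.5368  0.1393  0.07  ]
 [ 0.5406 -0.0851  0.07  ]
 [ 0.4024 -0.0884  0.07  ]
 [ 0.4003  0.1366  0.07  ]]
crate s [[ 0.5325  0.1327  0.07  ]
 [ 0.5373 -0.0857  0.07  ]
 [ 0.4027 -0.0946  0.07  ]
 [ 0.4008  0.1301  0.07  ]]
foot [[ 0.6727 -0.102   0.004 ]
 [ 0.6673 -0.1556  0.004 ]
 [ 0.6076 -0.1496  0.004 ]
 [ 0.611  -0.0981  0.004 ]]
```

```bash
python3 - <<'E'
from h import *
o=obs();print(delta(.47,.0235,.27,91,o),delta(.425,.265,.27,91,o))
E
```

```text
(array([-420. , -337.7,  -38.9]), np.float64(65.1)) (array([-280.9, -135.2,  -39.1]), np.float64(65.1))
```

Call:
send_rows(targets="-420 -338 -39 65 0;-420 -338 -39 65 0;-420 -338 -39 65 0;-420 -338 -39 65 0;-420 -338 -39 65 0;-420 -338 -39 65 0;-420 -338 -39 65 0;-420 -338 -39 65 0;-420 -338 -39 65 0;-420 -338 -39 65 0;-420 -338 -39 65 0;-420 -338 -39 65 0;-420 -338 -39 65 0;-420 -338 -39 65 0", newtons=40)

```text
time: 1.9
ee_pos: [0.4697, 0.0239, 0.2704]
tcp_rot: [180.0, -0.0, 91.1]
wrist_force: [0.7, 0.2, 0.4]
opening: 0.0857
grasp_force: 0.0
```

```bash
python3 - <<'E'
from h import *
o=look('crate');print(o['time'],o['ee_pos'],o['tcp_rot'],o['q'])
E
```

```text
1.9 [0.46974293 0.02390612 0.27037326] [ 1.79988235e+02 -8.60529021e-04  9.11212257e+01] [ 2.91308054e+00 -4.84768843e+00  4.63468284e+00  9.94705853e+01
  4.92239086e-04  9.17918550e+01]
```

View pics/crate.png

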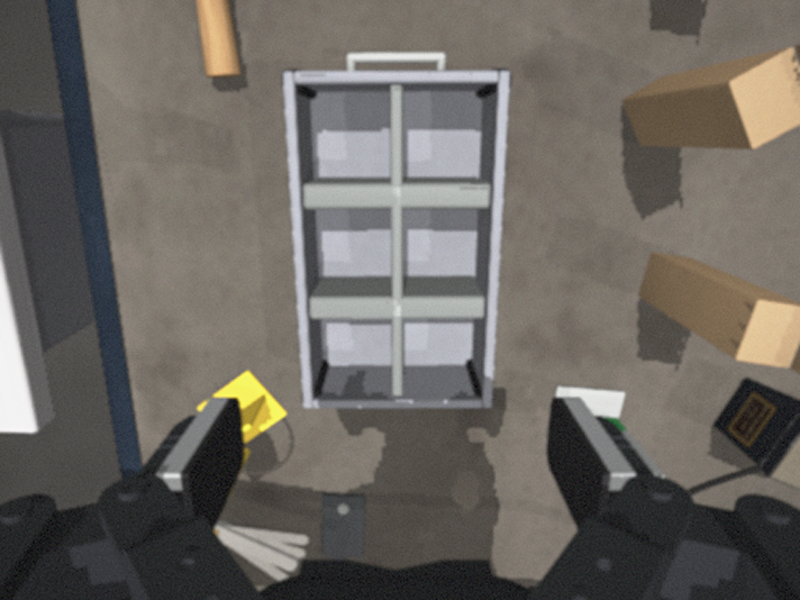

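The wrist view shows the crate with rim corners at (284,71), (509,70), (492,406) and (304,408), and the centre divider at x≈397.

```bash
python3 - <<'E'
from h import *
np.set_printoptions(precision=4,suppress=True)
v=np.load('pics/crate.npy');o={'ee_pos':v[:3],'tcp_rot':v[3:]}
P=np.array([(284,71),(509,70),(492,406),(304,408)])
w=pix((P+.5)/1.5625-.5,.07,'wrist',o);print(w,w.mean(0))
print('dims',w[1]-w[0],w[2]-w[1],w[3]-w[2],w[0]-w[3])
print(pix((np.array([(397,195),(397,307)])+.5)/1.5625-.5,.06,'wrist',o))
o=obs();print(delta(.423,.265,.25,91,o))
E
```

```text
[[ 0.4006  0.1373  0.07  ]
 [ 0.5362  0.1404  0.07  ]
 [ 0.5426 -0.0857  0.07  ]
 [ 0.4052 -0.0899  0.07  ]] [0.4711 0.0255 0.07  ]
dims [0.1356 0.0031 0.    ] [ 0.0064 -0.2261  0.    ] [-0.1373 -0.0042  0.    ] [-0.0047  0.2271  0.    ]
[[ 0.4702  0.0637  0.06  ]
 [ 0.4718 -0.0142  0.06  ]]
(array([242.1, -42.1,  20.4]), np.float64(0.1))
```

Call:
send_rows(targets="242 -42 20 0 0;242 -42 20 0 0;242 -42 20 0 0;242 -42 20 0 0;242 -42 20 0 0;242 -42 20 0 0;242 -42 20 0 0")

```text
time: 2.82
ee_pos: [0.4238, 0.2635, 0.2506]
tcp_rot: [180.0, -0.0, 91.0]
wrist_force: [-0.2, -0.4, -0.2]
opening: 0.0852
grasp_force: 0.0
```

```bash
python3 - <<'E'
from h import *
o=look('botR',scale=1);print(o['time'],o['ee_pos'],o['tcp_rot'])
im=cv2.imread('pics/botR.png')
# dark cap blobs in the central region
g=im.max(2);m=((g<45)).astype('uint8');m[290:]=0
n,l,st,c=cv2.connectedComponentsWithStats(m)
for i in range(1,n):
    if st[i,4]>300:print(st[i],c[i])
m=((im[...,0]>120)&(im[...,2]<60)).astype('uint8')
n,l,st,c=cv2.connectedComponentsWithStats(m)
for i in range(1,n):
    if st[i,4]>200:print('blue',st[i],c[i])
E
```

```text
2.825 [0.42379741 0.26350124 0.2506014 ] [ 1.79973342e+02 -1.39604693e-03  9.09754739e+01]
[332 252  48  38 737] [356.73134328 273.6431479 ]
[127 255  28  35 585] [143.75726496 276.49230769]
blue [335  70  44  48 430] [352.48604651 103.96046512]
```

View pics/botR.png

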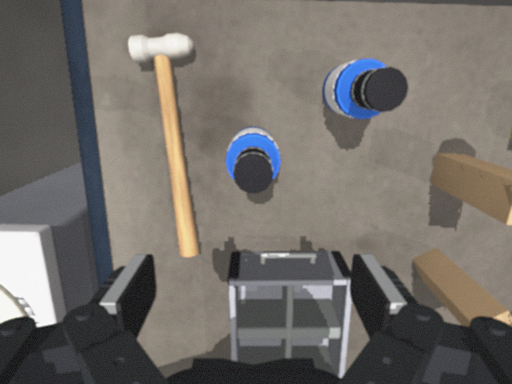

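Cap tops appear as dark discs, with bottle R at about (253,172) and bottle L at about (386,88).

```bash
python3 - <<'E'
from h import *
np.set_printoptions(precision=4,suppress=True)
v=np.load('pics/botR.npy');o={'ee_pos':v[:3],'tcp_rot':v[3:]}
w=pix([(253.5,172),(386,88.5),(234,172),(273,172)],.122,'wrist',o);print(w)
o=obs();print(delta(w[0,0],w[0,1],.08,91.4,o))
E
```

```text
[[0.4243 0.273  0.122 ]
 [0.5256 0.341  0.122 ]
 [0.4082 0.2727 0.122 ]
 [0.4405 0.2732 0.122 ]]
(array([  9.5,   0.5, 170.6]), np.float64(-0.4))
```

Call:
send_rows(targets="7 0 60 0 0;7 0 110 0 0;7 0 150 0 0;7 0 170 0 0;7 0 170 0 0;7 0 170 0 200;7 0 170 0 200;7 0 170 0 200;7 0 170 0 200;7 0 170 0 200;7 0 170 0 200;7 0 150 0 200;7 0 100 0 200;7 0 60 0 200;7 0 60 0 200", newtons=40)

```text
time: 4.75
ee_pos: [0.4243, 0.2722, 0.1932]
tcp_rot: [179.8, -0.1, 91.1]
wrist_force: [0.6, 0.6, -2.8]
opening: 0.033
grasp_force: 40.9
```

```bash
python3 - <<'E'
from h import *
o=look('held1',scale=1.25);print(o['time'],o['ee_pos'],o['tcp_rot'],o['wrist_force'])
print(delta(.438,.0242,.19,91.4,o),delta(.438,.0242,.089,91.4,o))
E
```

```text
4.75 [0.42426244 0.2722366  0.19320668] [ 1.79770953e+02 -1.42406957e-01  9.10695320e+01] [ 0.57000637  0.56393513 -2.81288398]
(array([-248.3,    9.1,    2.6]), np.float64(-0.3)) (array([-248.5,    8.7,  103.6]), np.float64(-0.3))
```

View pics/held1.png

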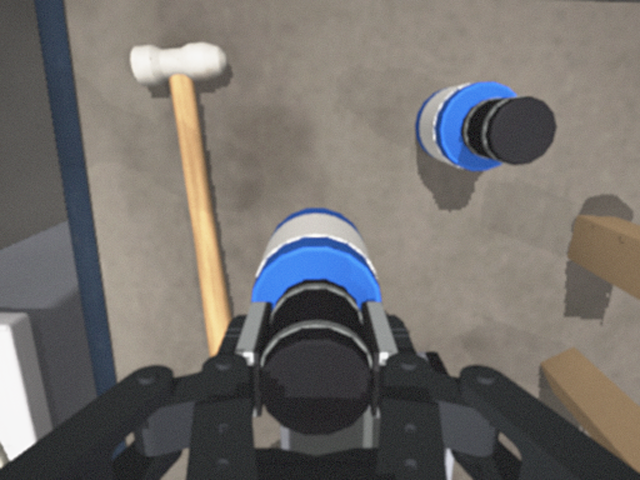

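The bottle is held by its cap, with the cap-top disc centred at about (317,376). I'll check its offset along tool x before placing it.

```bash
python3 - <<'E'
from h import *
o=obs()
w=pix([(317/1.25,376/1.25),(317/1.25,319/1.25),(317/1.25,433/1.25)],o['ee_pos'][2]+.0414,'wrist',o);print(w)
E
```

```text
[[0.42376011 0.27651673 0.23233103]
 [0.4234244  0.29433734 0.23233103]
 [0.42413116 0.25683146 0.23233103]]
```

Call:
send_rows(targets="-60 9 0 0 200;-120 9 0 0 200;-180 9 0 0 200;-220 9 0 0 200;-240 9 0 0 200;-249 9 0 0 200;-249 9 0 0 200;-249 9 0 0 200;-249 9 0 0 200")

```text
time: 5.92
ee_pos: [0.4369, 0.0235, 0.1901]
tcp_rot: [-180.0, -0.0, 91.1]
wrist_force: [0.7, 0.0, -1.9]
opening: 0.0332
grasp_force: 40.8
```

```bash
python3 - <<'E'
from h import *
o=look('held2',scale=1.25);print(o['time'],o['ee_pos'],o['tcp_rot'],o['wrist_force'])
print(delta(.438,.0226,.089,91.4,o))
E
```

```text
5.925 [0.43690867 0.02345555 0.19014752] [-1.79990024e+02 -7.77344753e-03  9.11285833e+01] [ 0.69046787  0.03743771 -1.85193703]
(array([ -0.9,   1.1, 101.1]), np.float64(-0.3))
```

View pics/held2.png

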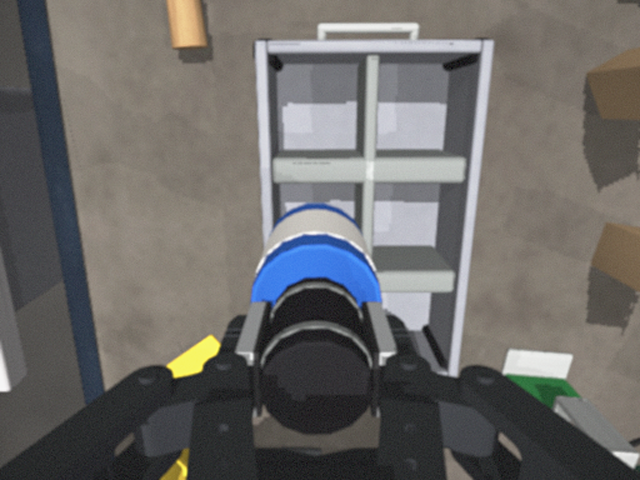

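Call:
send_rows(targets="-1 1 15 0 200;-1 1 30 0 200;-1 1 38 0 200;-1 1 46 0 200;-1 1 54 0 200;-1 1 54 0 200")

```text
time: 6.72
ee_pos: [0.4376, 0.0217, 0.1357]
tcp_rot: [-180.0, 0.0, 91.1]
wrist_force: [-0.0, 0.1, -2.9]
opening: 0.0329
grasp_force: 40.8
```

Call:
send_rows(targets="0 0 15 0 200;0 0 30 0 200;0 0 40 0 200;0 0 46 0 200;0 0 46 0 200;0 0 46 0 200;0 0 46 0 0;0 0 46 0 0;0 0 46 0 0;0 0 46 0 0;0 0 0 0 0;0 0 -50 0 0;0 0 -100 0 0;0 0 -110 0 0;0 0 -110 0 0")

```text
time: 8.6
ee_pos: [0.4382, 0.0218, 0.2463]
tcp_rot: [180.0, -0.0, 91.1]
wrist_force: [0.3, -0.1, -0.0]
opening: 0.0856
grasp_force: 0.0
```

```bash
python3 - <<'E'
from h import *
o=obs();print(o['ee_pos'],delta(.525,.334,.245,91.4,o))
im=camera('top');c=im[100:280,140:380]
cv2.imwrite('pics/c3.png',cv2.resize(c,(800,600),interpolation=cv2.INTER_CUBIC))
E
```

```text
[0.43818171 0.02178096 0.24630617] (array([310.6,  92.6,   1.4]), np.float64(-0.3))
```

View pics/c3.png

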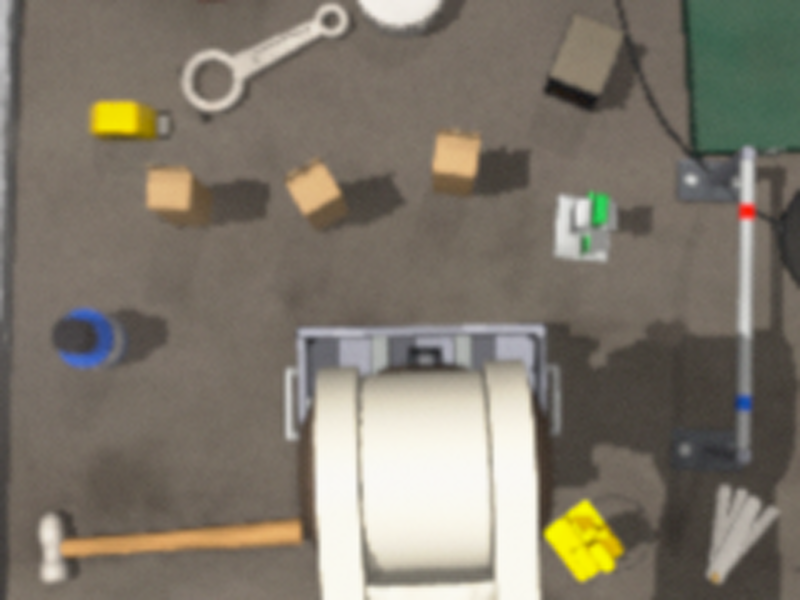

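Call:
send_rows(targets="60 15 0 0 0;120 35 0 0 0;180 55 0 0 0;240 75 -2 0 0;290 88 -4 0 0;308 92 -4 0 0;308 92 -4 0 0;308 92 -4 0 0;308 92 -4 0 0")

```text
time: 9.78
ee_pos: [0.5241, 0.3303, 0.2504]
tcp_rot: [180.0, 0.0, 91.0]
wrist_force: [0.3, -0.2, 0.2]
opening: 0.0855
grasp_force: 0.0
```

```bash
python3 - <<'E'
from h import *
o=look('botL',scale=1);print(o['time'],o['ee_pos'],o['tcp_rot'])
t=cv2.imread('pics/botR.png')[145:200,226:282];im=cv2.imread('pics/botL.png')
r=cv2.matchTemplate(im,t,cv2.TM_CCOEFF_NORMED);_,s,_,l=cv2.minMaxLoc(r);print(s,l,np.array(l)-(226,145))
c=np.array(l)-(226,145)+(253.5,174)
w=pix([c],.122,'wrist',o)[0];print(c,w)
print(delta(w[0],w[1],.08,91.4,o))
E
```

```text
9.775 [0.52412688 0.33030377 0.25042066] [1.79997610e+02 2.96403190e-03 9.09980515e+01]
0.9783564209938049 (229, 142) [ 3 -3]
[256.5 171. ] [0.52704629 0.34069158 0.122     ]
(array([ 10.3,   3.1, 170.4]), np.float64(-0.4))
```

Call:
send_rows(targets="11 3 60 0 0;11 3 110 0 0;11 3 150 0 0;11 3 170 0 0;11 3 170 0 0;11 3 170 0 200;11 3 170 0 200;11 3 170 0 200;11 3 170 0 200;11 3 170 0 200;11 3 170 0 200;11 3 150 0 200;11 3 100 0 200;11 3 60 0 200;11 3 60 0 200;11 3 60 0 200")

```text
time: 11.82
ee_pos: [0.5268, 0.3424, 0.1891]
tcp_rot: [-179.9, 0.0, 91.1]
wrist_force: [-0.5, -0.5, -3.1]
opening: 0.0332
grasp_force: 40.6
```

```bash
python3 - <<'E'
from h import *
o=look('held3',scale=1);print(o['time'],o['ee_pos'],o['tcp_rot'],o['wrist_force'])
a=cv2.resize(cv2.imread('pics/held1.png'),(512,384),interpolation=cv2.INTER_AREA);im=cv2.imread('pics/held3.png')
# compare held pose with bottle 1: body/label patch
t=a[165:260,200:308];r=cv2.matchTemplate(im,t,cv2.TM_CCOEFF_NORMED);_,s,_,l=cv2.minMaxLoc(r);print(s,np.array(l)-(200,165))
print(delta(.4361,.1012,.189,91.4,o))
E
```

```text
11.825 [0.52681003 0.34235019 0.18907639] [-1.79937018e+02  4.40123674e-02  9.10633225e+01] [-0.46566658 -0.46521696 -3.06167689]
0.973606288433075 [0 2]
(array([-239.4,  -95.2,    0.4]), np.float64(-0.3))
```

Call:
send_rows(targets="-55 -22 0 0 200;-110 -44 0 0 200;-165 -66 0 0 200;-210 -84 0 0 200;-232 -92 0 0 200;-239 -95 0 0 200;-239 -95 0 0 200;-239 -95 0 0 200;-239 -95 15 0 200;-239 -95 30 0 200;-239 -95 38 0 200;-239 -95 46 0 200;-239 -95 54 0 200;-239 -95 54 0 200;-239 -95 54 0 200")

```text
time: 13.75
ee_pos: [0.4366, 0.1018, 0.1366]
tcp_rot: [180.0, -0.0, 91.1]
wrist_force: [-0.2, -0.9, -1.8]
opening: 0.0332
grasp_force: 40.8
```

Call:
send_rows(targets="0 0 15 0 200;0 0 30 0 200;0 0 40 0 200;0 0 46 0 200;0 0 46 0 200;0 0 46 0 200;0 0 46 0 0;0 0 46 0 0;0 0 46 0 0;0 0 46 0 0;0 0 0 0 0;0 0 -50 0 0;0 0 -100 0 0;0 0 -110 0 0;0 0 -110 0 0")

```text
time: 15.62
ee_pos: [0.4367, 0.1018, 0.2463]
tcp_rot: [180.0, -0.0, 91.1]
wrist_force: [-0.4, 1.0, -0.3]
opening: 0.0853
grasp_force: 0.0
```

```bash
python3 - <<'E'
from h import *
o=obs();print(o['ee_pos'],delta(.654,.16,.30,91.4,o),delta(.684,-.04,.27,91.4,o))
E
```

```text
[0.43670495 0.10180039 0.24631697] (array([ 54.2, 218.4, -53.5]), np.float64(-0.3)) (array([-146.4,  244.6,  -23.5]), np.float64(-0.3))
```

Call:
send_rows(targets="10 40 -30 0 0;20 90 -70 0 0;30 140 -100 0 0;40 180 -110 0 0;44 184 -113 0 0;44 184 -113 0 0;44 184 -113 0 0;44 184 -113 0 0")

```text
time: 16.62
ee_pos: [0.6188, 0.1489, 0.3597]
tcp_rot: [180.0, -0.0, 91.1]
wrist_force: [-0.7, -0.3, 0.5]
opening: 0.0851
grasp_force: 0.0
```

```bash
python3 - <<'E'
from h import *
o=look('cart',scale=1.5625);print(o['time'],o['ee_pos'],o['tcp_rot'])
E
```

```text
16.625 [0.61879496 0.14886721 0.35973382] [ 1.79980146e+02 -4.55323003e-03  9.10583313e+01]
```

View pics/cart.png

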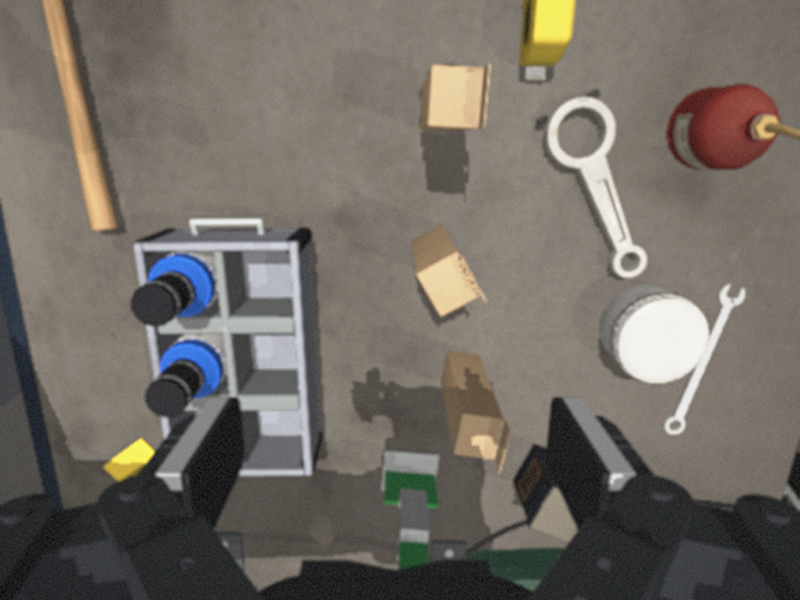

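Both bottles stand in near-row cells, at (175,290) and (190,375). The cartons' tops are at about (457,97), (449,282) and (482,432). The tag's riser faces +y, so its mouth faces the rail. Next I fit carton silhouettes for pose.

```bash
cat > fit.py <<'E'
from h import *
from scipy.optimize import minimize
def brown(im):
    h=cv2.cvtColor(im,cv2.COLOR_BGR2HSV);return (h[...,0]>=8)&(h[...,0]<=22)&(h[...,1]>85)&(h[...,2]>40)
def corners(x,y,a,hgt=.132,s=(.023,.0235)):
    R=np.array([[np.cos(a),-np.sin(a)],[np.sin(a),np.cos(a)]])
    b=np.array([(i,j) for i in(-1,1) for j in(-1,1)])*s@R.T+(x,y)
    return np.r_[np.c_[b,np.zeros(4)],np.c_[b,np.full(4,hgt)]]
def fit(mask,x,y,a,n,o):
    cut=np.zeros_like(mask,'uint8');k=cv2.convexHull(proj(corners(x,y,a,.15,(.032,.032)),n,o).astype('int32'));cv2.fillConvexPoly(cut,k,1)
    M=mask&(cut>0)
    def cost(p):
        X=corners(p[0]/100,p[1]/100,p[2]/10)
        m=np.zeros_like(cut);cv2.fillConvexPoly(m,(cv2.convexHull(proj(X,n,o).astype('float32')).reshape(-1,2)*16).round().astype('int32'),1,shift=4)
        return -(m.astype(bool)&M).sum()/(m.astype(bool)|M).sum()
    best=min((minimize(cost,[x*100,y*100,da/10*0+a0*10],method='Nelder-Mead',options={'initial_simplex':np.array([[x*100,y*100,a0*10],[x*100+.8,y*100,a0*10],[x*100,y*100+.8,a0*10],[x*100,y*100,a0*10+2]])}) for a0 in np.radians([a*57.3-25,a*57.3,a*57.3+25]) for da in[0]),key=lambda r:r.fun)
    return best.x[0]/100,best.x[1]/100,np.degrees(best.x[2]/10),best.fun
E
python3 - <<'E'
from fit import *
v=np.load('pics/cart.npy');o={'ee_pos':v[:3],'tcp_rot':v[3:]}
im=cv2.resize(cv2.imread('pics/cart.png'),(512,384),interpolation=cv2.INTER_AREA)
t=cv2.imread('pics/top0.png')
for nm,x,y,a in[('A',.653,.247,0),('B',.655,.121,.4),('C',.684,-.003,0)]:
    print(nm,np.round(fit(brown(im),x,y,a,'wrist',o),4),np.round(fit(brown(t),x,y,a,'top',None),4))
E
```

```text
A [ 0.653   0.2463 -2.9272 -0.1091] [  0.6577   0.2551 -44.211   -0.5025]
B [ 0.6558  0.1258 33.7164 -0.2195] [ 0.6598  0.1231 27.9075 -0.3923]
C [ 6.90600e-01 -8.20000e-03  1.23345e+01 -4.28800e-01] [ 6.88500e-01 -3.50000e-03 -1.26157e+01 -4.54300e-01]
```

```bash
python3 - <<'E'
from fit import *
im=cv2.resize(cv2.imread('pics/cart.png'),(512,384),interpolation=cv2.INTER_AREA)
h=cv2.cvtColor(im,cv2.COLOR_BGR2HSV)
for p in [(457,97),(450,290),(435,245),(460,380),(470,430),(490,445),(380,150),(445,160),(520,300)]:
    u,v=(np.array(p)/1.5625).astype(int);print(p,h[v,u])
t=cv2.cvtColor(cv2.imread('pics/top0.png'),cv2.COLOR_BGR2HSV)
for p in [(171,190),(316,192),(456,160),(455,188),(250,150)]:
    u,v=(np.array(p)/3.333+(140,100)).astype(int);print(p,t[v,u])
import fit
fit.brown=lambda im:(lambda h:(h[...,0]<=25)&(h[...,1]>75)&(h[...,2]>50))(cv2.cvtColor(im,cv2.COLOR_BGR2HSV))
v=np.load('pics/cart.npy');o={'ee_pos':v[:3],'tcp_rot':v[3:]}
t=cv2.imread('pics/top0.png')
for nm,x,y,a in[('A',.653,.247,0),('B',.655,.121,.4),('C',.684,-.003,0)]:
    print(nm,np.round(fit.fit(fit.brown(im),x,y,a,'wrist',o),4),np.round(fit.fit(fit.brown(t),x,y,a,'top',None),4))
E
```

```text
(457, 97) [ 20  78 233]
(450, 290) [ 21  76 235]
(435, 245) [ 17  89 143]
(460, 380) [ 17  91 145]
(470, 430) [ 16  85 162]
(490, 445) [ 18  85 222]
(380, 150) [ 19  33 130]
(445, 160) [15 29 89]
(520, 300) [ 16  31 142]
(171, 190) [ 22  82 251]
(316, 192) [ 23  82 251]
(456, 160) [ 23  79 252]
(455, 188) [ 16 109 141]
(250, 150) [ 15  42 156]
A [ 0.6543  0.2478  0.5801 -0.607 ] [  0.6587   0.2535 -37.6945  -0.7043]Traceback (most recent call last):
  File "<stdin>", line 14, in <module>
  File "fit.py", line 16, in fit
    best=min((minimize(cost,[x*100,y*100,da/10*0+a0*10],method='Nelder-Mead',options={'initial_simplex':np.array([[x*100,y*100,a0*10],[x*100+.8,y*100,a0*10],[x*100,y*100+.8,a0*10],[x*100,y*100,a0*10+2]])}) for a0 in np.radians([a*57.3-25,a*57.3,a*57.3+25]) for da in[0]),key=lambda r:r.fun)
  File "fit.py", line 16, in <genexpr>
    best=min((minimize(cost,[x*100,y*100,da/10*0+a0*10],method='Nelder-Mead',options={'initial_simplex':np.array([[x*100,y*100,a0*10],[x*100+.8,y*100,a0*10],[x*100,y*100+.8,a0*10],[x*100,y*100,a0*10+2]])}) for a0 in np.radians([a*57.3-25,a*57.3
[... 191 characters left out ...]
^^^^^^^^^^^^^^^^^^^^^^^^^^^^^^^^^^^^^^^^^^^^^^^^^^^^^^^^^^^^^
    res = _minimize_neldermead(fun, x0, args, callback, bounds=bounds,
                               **options)
    fxr = func(xr)
    fx = function(np.copy(x), *(wrapper_args + args))
  File "fit.py", line 14, in cost
    m=np.zeros_like(cut);cv2.fillConvexPoly(m,(cv2.convexHull(proj(X,n,o).astype('float32')).reshape(-1,2)*16).round().astype('int32'),1,shift=4)
                                                              ~~~~^^^^^^^
  File "h.py", line 19, in proj
    K,d,P=pose(n,o);W=np.linalg.inv(P)
          ~~~~^^^^^
  File "h.py", line 9, in pose
    m=camera_model(n)
ValueError: time passes only in moves, steps and waits
```

```bash
sed -i 's/^def tool_T/import functools\ncamera_model=functools.lru_cache(camera_model)\ndef tool_T/' h.py
sed -i 's/>=8)&/>=0)\&/; s/<=22/<=26/; s/>85/>55/' fit.py; grep return fit.py | head -1
python3 - <<'E'
from fit import *
im=cv2.resize(cv2.imread('pics/cart.png'),(512,384),interpolation=cv2.INTER_AREA)
v=np.load('pics/cart.npy');o={'ee_pos':v[:3],'tcp_rot':v[3:]}
t=cv2.imread('pics/top0.png')
for nm,x,y,a in[('A',.653,.247,0),('B',.655,.121,.4),('C',.684,-.003,0)]:
    print(nm,np.round(fit(brown(im),x,y,a,'wrist',o),4),np.round(fit(brown(t),x,y,a,'top',None),4))
E
```

```text
h=cv2.cvtColor(im,cv2.COLOR_BGR2HSV);return (h[...,0]>=0)&(h[...,0]<=26)&(h[...,1]>55)&(h[...,2]>40)
A [ 0.6552  0.2484 -0.7342 -0.7271] [  0.6586   0.2576 -31.3508  -0.789 ]
B [ 0.6589  0.1185 33.2206 -0.6902] [ 0.6597  0.1285 33.2499 -0.8217]
C [ 6.9070e-01 -8.5000e-03  1.2229e+01 -8.1240e-01] [ 6.9030e-01 -1.2000e-03 -7.6225e+00 -8.0380e-01]
```

```bash
python3 - <<'E'
import fit as F
from fit import *
im=cv2.resize(cv2.imread('pics/cart.png'),(512,384),interpolation=cv2.INTER_AREA)
v=np.load('pics/cart.npy');o={'ee_pos':v[:3],'tcp_rot':v[3:]}
t=cv2.imread('pics/top0.png');c0=F.corners
for nm,x,y,a in[('A',.653,.247,0),('B',.655,.121,.4),('C',.684,-.003,0)]:
  for s in(.02,.0215):
    F.corners=lambda x,y,a,h=.132,q=None:c0(x,y,a,h,q or (s,s))
    print(nm,s,np.round(fit(brown(im),x,y,a,'wrist',o),4),np.round(fit(brown(t),x,y,a,'top',None),4))
m=brown(im).astype('uint8');n,l,st,c=cv2.connectedComponentsWithStats(m)
print([st[i]*1.5625 for i in range(1,n) if st[i,4]>300])
E
```

```text
A 0.02 [ 0.6595  0.2517  3.8186 -0.9059] [ 0.6582  0.2552 -7.3694 -0.9233]
A 0.0215 [ 0.6565  0.2494 -2.9546 -0.8122] [  0.659    0.2564 -13.0755  -0.8514]
B 0.02 [ 0.6584  0.123  29.913  -0.8594] [ 0.6607  0.1268 34.728  -0.957 ]
B 0.0215 [ 0.6574  0.1229 30.6853 -0.775 ] [ 0.6595  0.1266 32.7302 -0.9105]
C 0.02 [ 6.8900e-01 -6.2000e-03  6.9662e+00 -8.9350e-01] [ 6.9100e-01 -1.4000e-03 -8.7373e+00 -9.7690e-01]
C 0.0215 [ 6.89400e-01 -6.20000e-03  1.47133e+01 -8.62500e-01] [ 6.90900e-01 -8.00000e-04 -1.32686e+01 -9.11300e-01]
[array([  40.625 ,    0.    ,   79.6875,  231.25  , 3868.75  ]), array([ 518.75  ,    0.    ,   57.8125,   67.1875, 1300.    ]), array([ 420.3125,   64.0625,   71.875 ,   67.1875, 2726.5625]), array([ 665.625 ,   82.8125,  134.375 ,   87.5   , 4915.625 ]), array([ 410.9375,  225.    ,   76.5625,   92.1875, 2551.5625]), array([ 440.625 ,  350.    ,   70.3125,  123.4375, 3500.    ]), array([101.5625, 435.9375,  54.6875,  46.875 , 521.875 ])]
```

```bash
python3 - <<'E'
from h import *
o=obs();print(delta(.689,-.004,.25,91.4,o),delta(.689,-.004,.09,91.4,o))
E
```

```text
(array([-154.2,   67.3,  109.9]), np.float64(-0.3)) (array([-154.2,   67.2,  269.9]), np.float64(-0.3))
```

Call:
send_rows(targets="-50 22 30 0 0;-100 44 70 0 0;-140 62 105 0 0;-154 67 110 0 0;-154 67 110 0 0;-154 67 160 0 0;-154 67 210 0 0;-154 67 250 0 0;-154 67 270 0 0;-154 67 270 0 0;-154 67 270 0 180;-154 67 270 0 180;-154 67 270 0 180;-154 67 270 0 180;-154 67 270 0 180;-154 67 250 0 180;-154 67 200 0 180;-154 67 160 0 180;-154 67 160 0 180", newtons=25)

```text
time: 19.05
ee_pos: [0.6907, -0.0037, 0.2037]
tcp_rot: [179.6, 0.0, 91.1]
wrist_force: [0.2, 0.1, -0.4]
opening: 0.035
grasp_force: 18.5
```

```bash
python3 - <<'E'
from h import *
o=look('heldC',scale=1.25);print(o['time'],o['ee_pos'],o['tcp_rot'],o['wrist_force'],o['opening'])
print(delta(.5059,-.0512,.2,91.4,o))
E
```

```text
19.05 [ 0.69072638 -0.00368537  0.20374267] [1.79625766e+02 8.81687146e-03 9.10513561e+01] [ 0.21100276  0.06160005 -0.38751837] 0.035036357681662675
(array([ -44.1, -185.7,    2.5]), np.float64(-0.3))
```

View pics/heldC.png

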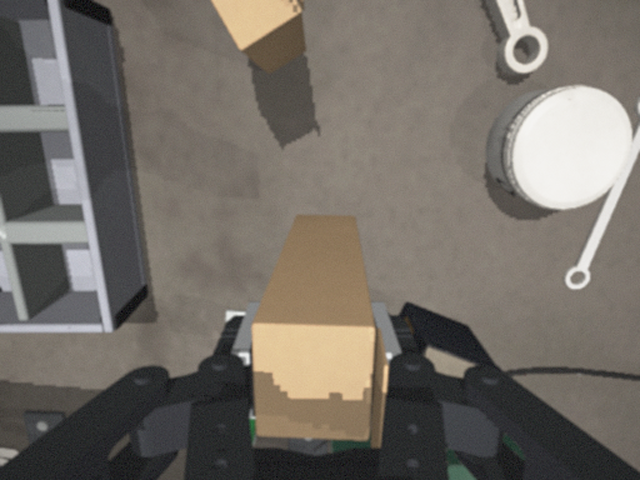

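Call:
send_rows(targets="-10 -50 0 0 180;-22 -100 2 0 180;-36 -150 2 0 180;-46 -180 3 0 180;-46 -186 3 0 180;-46 -186 3 0 180;-46 -186 3 0 180;-46 -186 20 0 180;-46 -186 35 0 180;-46 -186 45 0 180;-46 -186 55 0 180;-46 -186 60 0 180;-46 -186 60 0 180")

```text
time: 20.72
ee_pos: [0.5042, -0.053, 0.1391]
tcp_rot: [-180.0, 0.0, 91.1]
wrist_force: [0.4, 0.6, -0.4]
opening: 0.0351
grasp_force: 18.5
```

Call:
send_rows(targets="0 0 15 0 180;0 0 30 0 180;0 0 38 0 180;0 0 40 0 180;0 0 40 0 180;0 0 40 0 180;0 0 40 0 90;0 0 40 0 90;0 0 40 0 90;0 0 10 0 90;0 0 -50 0 90;0 0 -100 0 90;0 0 -115 0 90;0 0 -115 0 90;0 0 -115 0 90")

```text
time: 22.6
ee_pos: [0.5039, -0.053, 0.2524]
tcp_rot: [-179.9, -0.0, 91.1]
wrist_force: [-0.8, -0.7, 0.2]
opening: 0.0552
grasp_force: 0.0
```

```bash
python3 - <<'E'
from h import *
o=obs();print(o['ee_pos'],o['opening'],delta(.6585,.124,.25,121,o),delta(.6585,.124,.09,121,o))
E
```

```text
[ 0.50389918 -0.05299451  0.25244874] 0.05517670674360896 (array([174.1, 157.9,   2.1]), np.float64(-29.9)) (array([174.1, 158.3, 162.1]), np.float64(-29.9))
```

Call:
send_rows(targets="45 40 0 -10 0;90 80 0 -20 0;135 120 0 -30 0;168 152 2 -30 0;174 158 2 -30 0;174 158 2 -30 0;174 158 50 -30 0;174 158 100 -30 0;174 158 145 -30 0;174 158 162 -30 0;174 158 162 -30 0;174 158 162 -30 180;174 158 162 -30 180;174 158 162 -30 180;174 158 162 -30 180;174 158 162 -30 180;174 158 140 -30 180;174 158 90 -30 180;174 158 52 -30 180;174 158 52 -30 180")

```text
time: 25.1
ee_pos: [0.6603, 0.1242, 0.2063]
tcp_rot: [179.7, 0.1, 121.1]
wrist_force: [0.4, 0.5, -0.6]
opening: 0.0347
grasp_force: 19.9
```

```bash
python3 - <<'E'
from h import *
o=look('heldB',scale=1);print(o['time'],o['ee_pos'],o['tcp_rot'],o['wrist_force'],o['opening'])
a=cv2.resize(cv2.imread('pics/heldC.png'),(512,384),interpolation=cv2.INTER_AREA);im=cv2.imread('pics/heldB.png')
t=a[175:355,200:308];r=cv2.matchTemplate(im,t,cv2.TM_CCOEFF_NORMED);_,s,_,l=cv2.minMaxLoc(r);print(s,np.array(l)-(200,175))
print(delta(.504,.0238,.2,91.4,o))
E
```

```text
25.1 [0.66030266 0.12417757 0.2063151 ] [1.79675404e+02 1.19227165e-01 1.21066984e+02] [ 0.4031558   0.47902438 -0.57936616] 0.034713858436911216
0.8369247913360596 [0 0]
(array([  -5.3, -185.7,    5.3]), np.float64(29.7))
```

Call:
send_rows(targets="-2 -50 2 10 180;-3 -100 4 20 180;-4 -150 5 30 180;-5 -178 5 30 180;-5 -186 5 30 180;-5 -186 5 30 180;-5 -186 5 30 180;-5 -186 20 30 180;-5 -186 35 30 180;-5 -186 45 30 180;-5 -186 55 30 180;-5 -186 62 30 180;-5 -186 62 30 180")

```text
time: 26.78
ee_pos: [0.5021, 0.0236, 0.1398]
tcp_rot: [-180.0, 0.0, 91.1]
wrist_force: [0.2, 0.7, -0.5]
opening: 0.0348
grasp_force: 18.6
```

Call:
send_rows(targets="0 3 10 0 180;0 3 25 0 180;0 3 38 0 180;0 3 41 0 180;0 3 41 0 180;0 3 41 0 180;0 3 41 0 115;0 3 41 0 115;0 3 41 0 115;0 3 10 0 115;0 3 -50 0 115;0 3 -100 0 115;0 3 -115 0 115;0 3 -115 0 115;0 3 -115 0 115")

```text
time: 28.65
ee_pos: [0.5049, 0.0237, 0.2534]
tcp_rot: [-179.9, 0.0, 91.1]
wrist_force: [-0.8, -0.8, 0.0]
opening: 0.0471
grasp_force: 0.0
```

```bash
python3 - <<'E'
from h import *
o=obs();print(o['ee_pos'],o['opening'],delta(.657,.251,.25,91.4,o),delta(.657,.251,.09,91.4,o))
E
```

```text
[0.50491698 0.02365534 0.25337205] 0.04713814681995398 (array([224.5, 156.3,   2.9]), np.float64(-0.3)) (array([224.5, 156.7, 162.9]), np.float64(-0.3))
```

Call:
send_rows(targets="55 38 0 0 0;110 76 0 0 0;165 115 0 0 0;210 146 2 0 0;226 156 3 0 0;226 156 3 0 0;226 156 50 0 0;226 156 100 0 0;226 156 145 0 0;226 156 163 0 0;226 156 163 0 0;226 156 163 0 180;226 156 163 0 180;226 156 163 0 180;226 156 163 0 180;226 156 163 0 180;226 156 140 0 180;226 156 90 0 180;226 156 53 0 180;226 156 53 0 180")

```text
time: 31.15
ee_pos: [0.6582, 0.253, 0.2064]
tcp_rot: [179.7, -0.1, 91.1]
wrist_force: [0.3, 0.7, -1.1]
opening: 0.0351
grasp_force: 17.8
```

```bash
python3 - <<'E'
from h import *
o=look('heldA',scale=1);print(o['time'],o['ee_pos'],o['tcp_rot'],o['wrist_force'],o['opening'])
a=cv2.resize(cv2.imread('pics/heldC.png'),(512,384),interpolation=cv2.INTER_AREA);im=cv2.imread('pics/heldA.png')
t=a[175:355,200:308];r=cv2.matchTemplate(im,t,cv2.TM_CCOEFF_NORMED);_,s,_,l=cv2.minMaxLoc(r);print(s,np.array(l)-(200,175))
print(delta(.505,.1008,.2,91.4,o))
E
```

```text
31.15 [0.65822693 0.25299256 0.20644145] [ 1.79668304e+02 -1.19067256e-01  9.10672222e+01] [ 0.29462448  0.66543379 -1.09280232] 0.035080044635014886
0.9486709833145142 [0 0]
(array([-149.3, -156.1,    5.2]), np.float64(-0.3))
```

Call:
send_rows(targets="-36 -38 3 0 180;-73 -76 4 0 180;-109 -114 5 0 180;-138 -144 5 0 180;-149 -154 5 0 180;-149 -154 5 0 180;-149 -154 5 0 180;-149 -154 20 0 180;-149 -154 35 0 180;-149 -154 45 0 180;-149 -154 55 0 180;-149 -154 62 0 180;-149 -154 62 0 180")

```text
time: 32.83
ee_pos: [0.5057, 0.1006, 0.1399]
tcp_rot: [-180.0, 0.0, 91.1]
wrist_force: [-0.3, -0.1, -0.2]
opening: 0.035
grasp_force: 19.8
```

Call:
send_rows(targets="0 0 10 0 180;0 0 25 0 180;0 0 38 0 180;0 0 41 0 180;0 0 41 0 180;0 0 41 0 180;0 0 41 0 115;0 0 41 0 115;0 0 41 0 115;0 0 10 0 115;0 0 -50 0 115;0 0 -110 0 115;-40 15 -160 0 0;-90 35 -210 0 0;-140 50 -220 0 0;-160 55 -220 0 0;-160 55 -220 0 0;-160 55 -220 0 0;-160 55 -220 0 0")

```text
time: 35.2
ee_pos: [0.5636, -0.0573, 0.3603]
tcp_rot: [-180.0, -0.0, 91.1]
wrist_force: [-0.1, 0.7, 0.3]
opening: 0.0855
grasp_force: 0.0
```

```bash
python3 - <<'E'
from h import *
o=look('tag1');print(o['time'],o['ee_pos'],o['tcp_rot'])
E
```

```text
35.2 [ 0.56355335 -0.0572571   0.3603445 ] [-1.79998362e+02 -8.18045474e-03  9.11339336e+01]
```

View pics/tag1.png

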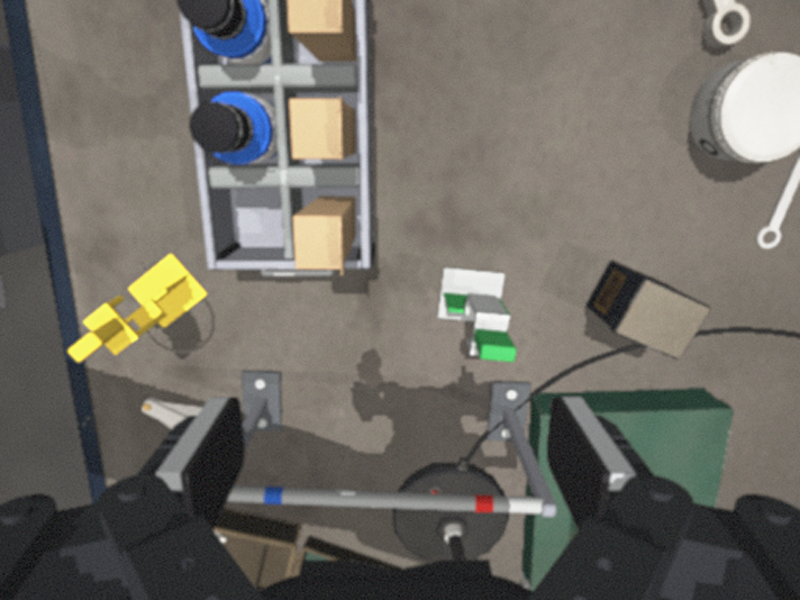

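All five items stand packed in the crate. The green tag has its tab at (497,347), the rail's bands are at blue (273,495) and red (484,504), and the hook opens towards the rail. I fit the tab silhouette numerically.

```bash
cat > tab.py <<'E'
from h import *
from scipy.optimize import minimize
def box(x,y,a,s,z0,z1):
    R=np.array([[np.cos(a),-np.sin(a)],[np.sin(a),np.cos(a)]])
    b=np.array([(i,j) for i in(-1,1) for j in(-1,1)])*s@R.T+(x,y)
    return np.r_[np.c_[b,np.full(4,z0)],np.c_[b,np.full(4,z1)]]
def green(im):
    h=cv2.cvtColor(im,cv2.COLOR_BGR2HSV);return (h[...,0]>45)&(h[...,0]<75)&(h[...,1]>140)&(h[...,2]>50)
def tabfit(im,o,x,y,a,zoff=0):
    "a: world angle of the tag's x axis (deg)"
    m=green(im).astype('uint8');n,l,st,c=cv2.connectedComponentsWithStats(m)
    p=proj([[x,y,.138+zoff]],'wrist',o)[0]
    i=min((i for i in range(1,n) if st[i,4]>60),key=lambda i:np.hypot(*(c[i]-p)));M=l==i
    def cost(q):
        k=np.zeros_like(m);cv2.fillConvexPoly(k,(cv2.convexHull(proj(box(q[0]/100,q[1]/100,q[2]/10,(.006,.013),.113+zoff,.15+zoff),'wrist',o).astype('float32')).reshape(-1,2)*16).round().astype('int32'),1,shift=4)
        return -((k>0)&M).sum()/((k>0)|M).sum()
    q0=np.array([x*100,y*100,np.radians(a)*10])
    r=min((minimize(cost,q0+[0,0,d],method='Nelder-Mead',options={'initial_simplex':q0+[0,0,d]+np.array([[0,0,0],[.8,0,0],[0,.8,0],[0,0,2]])}) for d in(-2,-1,0,1,2)),key=lambda r:r.fun)
    return st[i],r.x[0]/100,r.x[1]/100,np.degrees(r.x[2]/10),r.fun
E
python3 - <<'E'
from tab import *
np.set_printoptions(precision=4,suppress=True)
v=np.load('pics/tag1.npy');o={'ee_pos':v[:3],'tcp_rot':v[3:]}
im=cv2.resize(cv2.imread('pics/tag1.png'),(512,384),interpolation=cv2.INTER_AREA)
print(tabfit(im,o,.638,-.13,90))
s=lambda L:(np.array(L)+.5)/1.5625-.5
print('foot',pix(s([(445,269),(504,273),(438,318)]),.004,'wrist',o))
hs=cv2.cvtColor(im,cv2.COLOR_BGR2HSV)
for nm,mk in(('red',((hs[...,0]<8)|(hs[...,0]>172))&(hs[...,1]>150)&(hs[...,2]>90)),('blue',(hs[...,0]>100)&(hs[...,0]<125)&(hs[...,1]>150)&(hs[...,2]>90))):
    mk=mk.copy();mk[:300]=0;y,x=np.nonzero(mk);c=(x.mean(),y.mean());print(nm,len(x),c,pix([c],.157,'wrist',o),x.min(),x.max())
print('rail ends',pix(s([(228,495),(545,509)]),.157,'wrist',o))
E
```

```text
(array([305, 212,  24,  19, 328], dtype=int32), np.float64(0.6405052114829364), np.float64(-0.13048372021703133), np.float64(63.72742458847201), np.float64(-0.6310679611650486))
foot [[ 0.6131 -0.1026  0.004 ]
 [ 0.6711 -0.1055  0.004 ]
 [ 0.6085 -0.1533  0.004 ]]
red 106 (np.float64(309.42452830188677), np.float64(322.0943396226415)) [[ 0.6371 -0.2543  0.157 ]] 305 314
blue 87 (np.float64(174.1494252873563), np.float64(316.71264367816093)) [[ 0.4711 -0.2497  0.157 ]] 170 179
rail ends [[ 0.4362 -0.2504  0.157 ]
 [ 0.6859 -0.2587  0.157 ]]
```

```bash
python3 - <<'E'
from tab import *
np.set_printoptions(precision=4,suppress=True)
o=obs();print(delta(.640,-.130,.22,176.5,o),delta(.640,-.130,.12,176.5,o))
v=np.load('pics/tag1.npy');w={'ee_pos':v[:3],'tcp_rot':v[3:]}
s=lambda L:(np.array(L)+.5)/1.5625-.5
print('lamp wrist',pix(s([(453,530),(457,555)]),.03,'wrist',w), pix(s([(453,530),(457,555)]),.1,'wrist',w))
print('top',pix(s([(619,265),(660,250),(718,228)]),.03,'top'),pix(s([(619,265),(660,250),(718,228)]),.15,'top'))
print('scene',pix(s([(608,515),(655,498),(765,530)]),.03,'scene'),pix(s([(608,515),(655,498),(765,530)]),.15,'scene'))
E
```

```text
(array([-74.2,  75. , 140.4]), np.float64(-85.4)) (array([-74.2,  75. , 240.4]), np.float64(-85.4))
lamp wrist [[ 0.6334 -0.3898  0.03  ]
 [ 0.6397 -0.4239  0.03  ]] [[ 0.6228 -0.3294  0.1   ]
 [ 0.6282 -0.3584  0.1   ]]
top [[ 0.6346 -0.3864  0.03  ]
 [ 0.6668 -0.4735  0.03  ]
 [ 0.715  -0.6004  0.03  ]] [[ 0.6201 -0.3499  0.15  ]
 [ 0.6494 -0.4293  0.15  ]
 [ 0.6933 -0.5449  0.15  ]]
scene [[ 0.6364 -0.3839  0.03  ]
 [ 0.7151 -0.4032  0.03  ]
 [ 0.8144 -0.5309  0.03  ]] [[ 0.5623 -0.4078  0.15  ]
 [ 0.6281 -0.4239  0.15  ]
 [ 0.7112 -0.5308  0.15  ]]
```

Call:
send_rows(targets="-10 10 20 -10 0;-20 20 40 -20 0;-30 30 60 -30 0;-40 40 80 -40 0;-50 50 100 -50 0;-60 60 110 -60 0;-70 70 120 -70 0;-74 75 130 -80 0;-74 75 140 -85 0;-74 75 140 -85 0;-74 75 140 -85 0;-74 75 140 -85 0")

```text
time: 36.75
ee_pos: [0.6403, -0.1306, 0.221]
tcp_rot: [-180.0, 0.1, 176.0]
wrist_force: [0.2, -0.1, 0.8]
opening: 0.0852
grasp_force: 0.0
```

```bash
python3 - <<'E'
from tab import *
np.set_printoptions(precision=4,suppress=True)
o=look('tag2',scale=1);print(o['time'],o['ee_pos'],o['tcp_rot'],o['q'])
im=cv2.imread('pics/tag2.png');r=tabfit(im,o,.640,-.130,90);print(r)
print(delta(.640,-.130,.12,176.5,o))
cv2.imwrite('pics/tag2b.png',cv2.resize(im[60:384,60:460],(800,600)))
E
```

```text
36.75 [ 0.6403 -0.1306  0.221 ] [-179.9921    0.052   176.016 ] [-11.5306  19.721   26.246   96.4724  -0.001   -7.5466]
(array([248, 177,  16,  45, 550], dtype=int32), np.float64(0.6413719584811534), np.float64(-0.12963377535717935), np.float64(86.01451379141788), np.float64(-0.5978260869565217))
(array([  0.4,   0.6, 101. ]), np.float64(-0.5))
```

View pics/tag2b.png

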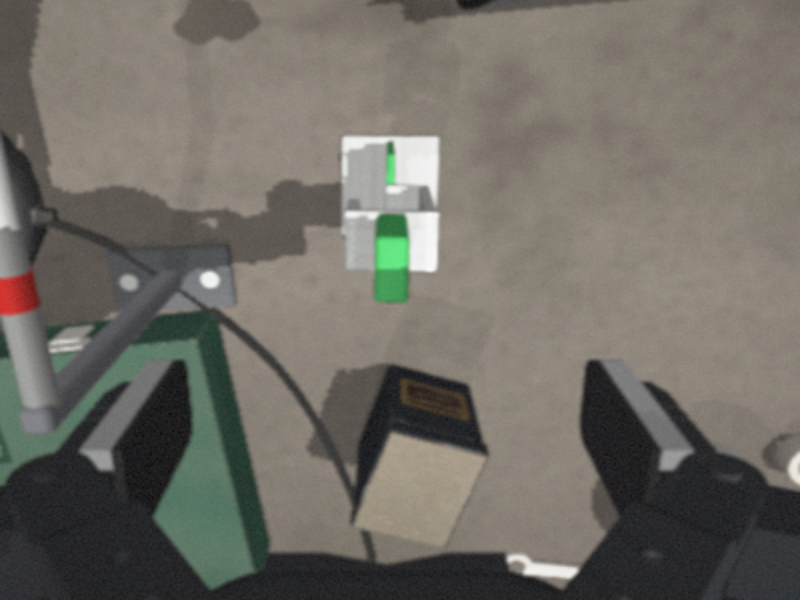

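The gripper is right above the green tag: its tab top at crop (391,268) sits 2 mm to the +y side and is well aligned. Descend and pinch.

Call:
send_rows(targets="0 2 40 0 0;0 2 75 0 0;0 2 95 0 0;0 2 101 0 0;0 2 101 0 0;0 2 101 0 255;0 2 101 0 255;0 2 101 0 255;0 2 101 0 255;0 2 101 0 255;0 2 101 0 255;0 2 101 0 255;0 2 85 0 255;0 2 60 0 255;0 2 40 0 255;0 2 21 0 255;0 2 21 0 255;0 2 21 0 255", newtons=50)

```text
time: 39.05
ee_pos: [0.6402, -0.1288, 0.1986]
tcp_rot: [180.0, -0.0, 176.1]
wrist_force: [-0.8, 0.4, -2.0]
opening: 0.0114
grasp_force: 49.0
```

```bash
python3 - <<'E'
from tab import *
np.set_printoptions(precision=4,suppress=True)
o=look('tag3',scale=1);print(o['time'],o['ee_pos'],o['tcp_rot'],o['opening'],o['wrist_force'])
print(delta(.471,-.185,.2,178.5,o))
E
```

```text
39.05 [ 0.6402 -0.1288  0.1986] [179.9958  -0.0482 176.0628] 0.011408950436467028 [-0.8329  0.4139 -2.0009]
(array([164.9, -67.7,  -1.2]), np.float64(-2.4))
```

Call:
send_rows(targets="45 -16 0 -1 255;90 -34 -1 -2 255;130 -52 -1 -2 255;155 -64 -1 -2 255;165 -68 -1 -2 255;165 -68 -1 -2 255;165 -68 -1 -2 255;165 -68 -1 -2 255")

```text
time: 40.1
ee_pos: [0.4717, -0.185, 0.1999]
tcp_rot: [180.0, -0.0, 178.1]
wrist_force: [0.6, 0.3, -1.7]
opening: 0.0113
grasp_force: 48.9
```

```bash
python3 - <<'E'
from tab import *
np.set_printoptions(precision=4,suppress=True)
o=look('tag4',scale=1);print(o['time'],o['ee_pos'],o['tcp_rot'],o['opening'],o['wrist_force'])
print(delta(.471,-.250,.2,178.5,o))
im=cv2.imread('pics/tag4.png');hs=cv2.cvtColor(im,cv2.COLOR_BGR2HSV)
for nm,mk in(('red',((hs[...,0]<8)|(hs[...,0]>172))&(hs[...,1]>150)&(hs[...,2]>90)),('blue',(hs[...,0]>100)&(hs[...,0]<125)&(hs[...,1]>150)&(hs[...,2]>90))):
    n,l,st,c=cv2.connectedComponentsWithStats(mk.astype('uint8'))
    for i in range(1,n):
        if st[i,4]>40:print(nm,st[i],pix([c[i]],.157,'wrist',o))
E
```

```text
40.1 [ 0.4717 -0.185   0.1999] [179.9838  -0.0299 178.1059] 0.011281069130607566 [ 0.6133  0.2503 -1.6964]
(array([ -1.5, -65. ,  -0.1]), np.float64(-0.4))
blue [ 472  103   40   66 1791] [[ 0.4243 -0.0513  0.157 ]]
blue [133 216  22  23 403] [[ 0.4724 -0.2508  0.157 ]]
```

Call:
send_rows(targets="0 -15 0 0 255;0 -30 0 0 255;0 -40 0 0 255;0 -48 0 0 255;0 -54 0 0 255;0 -60 0 0 255;0 -65 0 0 255;0 -65 0 0 255;0 -65 0 0 255")

```text
time: 41.28
ee_pos: [0.4689, -0.2502, 0.2003]
tcp_rot: [180.0, 0.0, 178.1]
wrist_force: [0.2, -0.1, -1.5]
opening: 0.0112
grasp_force: 48.9
```

Call:
send_rows(targets="0 0 6 0 255;0 0 12 0 255;0 0 18 0 255;0 0 23 0 255;0 0 26 0 255;0 0 26 0 255;0 0 26 0 255;0 0 26 0 255")

```text
time: 42.28
ee_pos: [0.4689, -0.2504, 0.1745]
tcp_rot: [-180.0, 0.0, 178.1]
wrist_force: [0.7, 0.2, -1.5]
opening: 0.011
grasp_force: 49.0
```

```bash
python3 - <<'E'
from h import *
o=obs();print(o['time'],o['ee_pos'],o['tcp_rot'],delta(.6375,-.2543,o['ee_pos'][2],178.5,o))
E
```

```text
42.275 [ 0.46892596 -0.25038503  0.17451297] [-1.79990546e+02  1.81087374e-02  1.78060471e+02] (array([-1.686e+02,  1.800e+00,  1.000e-01]), np.float64(-0.4))
```

Call:
send_rows(targets="-8 0 0 0 255;-18 0 0 0 255;-30 0 0 0 255;-42 0 0 0 255;-54 0 0 0 255;-66 1 0 0 255;-76 1 0 0 255;-86 1 0 0 255;-96 1 0 0 255;-106 1 0 0 255;-118 1 0 0 255;-130 1 0 0 255;-142 2 0 0 255;-152 2 0 0 255;-160 2 0 0 255;-166 2 0 0 255;-168 2 0 0 255;-168 2 0 0 255;-168 2 0 0 255")

```text
time: 44.65
ee_pos: [0.6366, -0.254, 0.1744]
tcp_rot: [-180.0, 0.0, 178.1]
wrist_force: [-0.0, -0.0, -2.9]
opening: 0.0111
grasp_force: 48.9
```

```bash
python3 - <<'E'
from tab import *
np.set_printoptions(precision=4,suppress=True)
def red(im,n,o=None):
    hs=cv2.cvtColor(im,cv2.COLOR_BGR2HSV);mk=((hs[...,0]<8)|(hs[...,0]>172))&(hs[...,1]>150)&(hs[...,2]>70)
    k,l,st,c=cv2.connectedComponentsWithStats(mk.astype('uint8'))
    for i in range(1,k):
        if st[i,4]>10:print(n,st[i],pix([c[i]],.157,n,o))
o=look('tag5',scale=1.25);print(o['time'],o['ee_pos'],o['tcp_rot'],o['opening'],o['wrist_force'])
red(cv2.resize(cv2.imread('pics/tag5.png'),(512,384)),'wrist',o)
im=camera('scene');cv2.imwrite('pics/s5.png',im);red(im,'scene')
E
```

```text
44.65 [ 0.6366 -0.254   0.1744] [-179.9968    0.0024  178.0537] 0.011142206961387555 [-0.0097 -0.0057 -2.9011]
scene [302 139  18  14 183] [[0.7852 0.1184 0.157 ]]
```

Call:
send_rows(targets="0 0 2 0 255;0 0 3 0 255;0 0 3 0 255;0 0 3 0 255;0 0 3 0 200;0 0 3 0 170;0 0 3 0 170;0 0 3 0 170;0 0 -5 0 170;0 0 -20 0 170;0 0 -50 0 170;0 0 -100 0 170;60 0 -130 0 170;120 0 -130 0 170;140 0 -130 0 170;140 0 -130 0 170;140 0 -130 0 170")

```text
time: 46.88
ee_pos: [0.4976, -0.2494, 0.3049]
tcp_rot: [-180.0, 0.1, 178.1]
wrist_force: [-0.1, -0.2, -0.4]
opening: 0.028
grasp_force: 0.0
```

```bash
python3 - <<'E'
from h import *
o=look('end',scale=1.25);print(o['time'],o['ee_pos'],o['tcp_rot'],o['wrist_force'])
im=camera('top');sc=camera('scene')
a=cv2.resize(im[100:280,140:380],(400,300),interpolation=cv2.INTER_CUBIC)
b=cv2.resize(sc[130:340,150:430],(400,300),interpolation=cv2.INTER_CUBIC)
c=cv2.resize(cv2.imread('pics/end.png'),(400,300))
d=cv2.resize(sc[220:310,290:410],(400,300),interpolation=cv2.INTER_CUBIC)
cv2.imwrite('pics/final.png',np.vstack([np.hstack([a,b]),np.hstack([c,d])]))
E
```

```text
46.875 [ 0.49760251 -0.2493757   0.30489154] [-1.79980209e+02  5.73090426e-02  1.78064337e+02] [-0.14255474 -0.20722931 -0.36397624]
```

View pics/final.png

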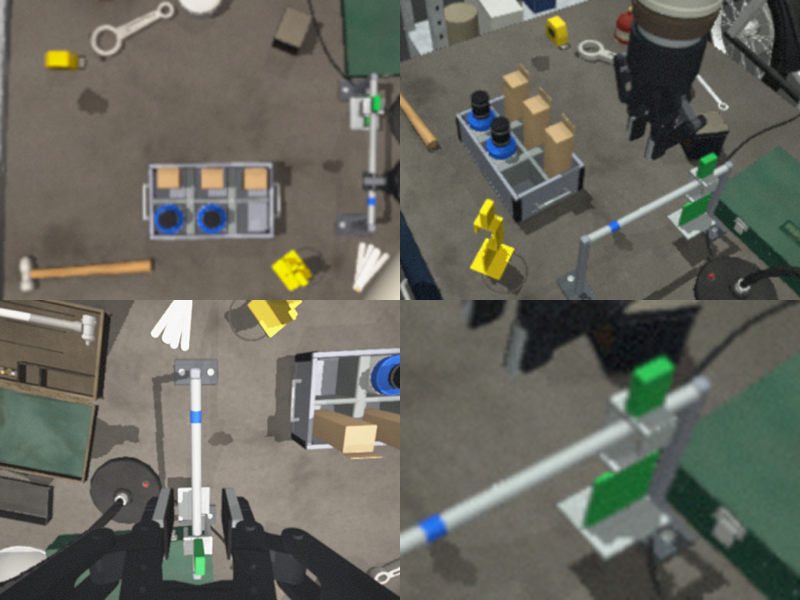

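All four views agree: the three cartons and two bottles are packed upright, and the tag hangs from the rail with its hook fully covering the red band. The gripper is clear, so I hand in.

```bash
python3 -c "
from workcell import ticket
print(ticket.job_done())"
```

```text
the job is handed in; nothing more can be done
None
```

The job is handed in, with no verdict returned: three cartons and two bottles stand packed in the crate, and the green tag was hooked at the blue band, slid along the rail and left hanging over the red band.

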